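# Feed a brass blank through a jeweller's guide with a push stick

### The arm

A 6-joint arm with a two-finger parallel gripper is mounted at the origin on the work surface. World frame = base frame: x ahead of the robot, y to its left, z up, the work surface at z = 0. Lengths are in m, angles in degrees, forces in N, time in s.
With the tool pointing down it reaches from about 0.425 to 0.95 m from the base axis. Payload 14.7 kg.
Tool frame: the origin (TCP) lies midway between the tips of the shut fingers; the grasp point (between the pads) lies 19 mm behind it; z points along the fingers, x is the direction in which the jaws open and shut, and the axes are right-handed (so a half turn about z gives the same grasp; the last joint's range is limited). The gripper opens to 85 mm and grips with 20 to 120 N. Pads are 22 mm wide; open, the fingers measure 114 mm over their backs; the gripper's body (76 mm by 85 mm) begins 54 mm behind the grasp point. The pads swing forward as they close: fully open they stand 13 mm farther back than shut.
Start: joints at [-68.617, 27.513, 91.461, -0, 61.026, -2.67], TCP at [0.265, -0.594, 0.199] pointing down, gripper open.
Joint ranges: [-157.49, 157.49], [-46.99, 117.5], [13.45, 153.17], [-89.5, 269.5], [5.16, 153.95], [-167.48, 167.48]. Speed limits (degrees/s): [108.29, 108.29, 136.94, 172.46, 172.46, 172.46].

### API

Orientations are given as [roll, pitch, yaw] about the fixed x, y, z axes, in that order (R = Rz(yaw) Ry(pitch) Rx(roll)).
In Python, from rig import robot, effector, kinematics, cams, telemetry gives the robot as it stands. Calls block until the motion is done:
- robot.goto(position, orientation): joint-space move of the TCP to a pose.
- robot.move_straight(position, rate=0.15, frame=None, f_stop=None): straight line of the TCP; frame=None keeps the orientation; rate is the mean speed in m/s. With f_stop (N) it stops when the force on the tool has changed by that much, and returns True; else False.
- robot.goto_joints(angles): joint-space move.
- effector.command_gripper(opening, grasp_force=None): opening from 0.0 (shut) to 1.0 (fully open); grasp_force is the grip in N (None keeps the last); returns when the fingers have stopped.
- robot.pause(seconds).
- kinematics.solve_ik(position, orientation): joint angles nearest the present ones, or None.
- cams.read_camera(name): name is "side" or "top"; returns a dict with "pixels" (480x640x3 uint8, red, green, blue), "K" (3x3 intrinsics, pixels), "cam_to_world" (4x4, takes a point from camera to world coordinates). Camera axes: x right, y down, z forward; pixel columns grow to the right and rows downward; lengths in m; the calibration is good to about 2 mm. A picture is of the moment at which its call begins. There is no depth.
A pose or a line that the arm cannot do raises robot.Unreachable and nothing moves.
- robot.sign_off(): hands the job in, once; it reports no verdict.
Readings, each from a call of its own:
- telemetry.current_clock(): time.
- telemetry.current_q(): joint angles.
- telemetry.current_qd(): joint speeds.
- telemetry.current_effort(): joint torques, N m.
- telemetry.current_position(): TCP position.
- telemetry.current_tool_rot(): TCP orientation.
- telemetry.current_wrist_force(): force on the tool from outside, world axes, zero at the start.
- telemetry.current_moment(): the same for the moment, N m.
- telemetry.current_finger_gap(): opening from 0.0 (shut) to 1.0 (fully open).
Only numpy, scipy, OpenCV 4.12 (cv2) and the standard library are available. Lean on these libraries where they do the work, as an engineer would, in place of code of your own. Each camera call takes 0.05 s, during which the arm holds its last target.

### The job

On the goldsmith's bench a brass blank waits in the open channel of a guide jig. Pick up the push stick, push the blank with it along the channel and under the steel bridge until it rests fully against the end stop, never touching the blank with the gripper, then put the stick back down on the bench, off the jig. Leave the broad sanding block, which has a grip like the stick's, where it is.

Things in the scene. Friction and masses are not known exactly. Their poses are not given: they have to be found in the camera images.
- jig: Fixed guide: grey base 240 x 78 mm, wooden rails. Origin: underside centre; x = feed direction, z up. Channel along x at y = 0, 30 mm wide, floor at z = 10 mm, rails 12 mm thick up to z = 24 mm, open at the entry x = -120 mm. Steel bridge 54 mm wide over x = 0 to 40 mm: underside z = 42 mm, screw heads to 51 mm. Steel end stop: face at x = 105 mm, top z = 32 mm.
- blank: Loose brass bar 45 mm long (x), 24 mm wide, 12 mm thick, about 110 g, lying in the channel between the entry and the bridge, nearly parallel to it. Origin: centre of its underside. Against the end stop its origin is at x = 82.5 mm in the jig's frame.
- stick_grip (a point): Push stick, dark wood, about 60 g, standing on the bench: a bar 145 mm long, 14 wide, 18 high, with an upright grip at its rear, 40 mm long (x), 16 thick (y), its top 75 mm above the sole. This point: inside the grip, in its middle, 55 mm above the sole. x points forward along the bar, z up; the flat nose is 120 mm ahead of this point, the bar's rear end 25 mm behind.
- sander_grip (a point): Bystander: loose dark wood sanding block with cork sole, 95 mm long, 46 wide, 20 high (too wide for the channel), with an upright grip like the stick's (40 x 16 mm, top at 75 mm). This point: in the grip's middle, 55 mm above the bench; x along the block (35.5 mm behind to 59.5 mm ahead of this point), z up. It and the stick may swap places between runs.
Mind the look-alikes: they are no part of the job. Of the things that look like the blank, the largest one is meant.

How it is judged (in metres and radians):
On the way:
1. the push stick, touching the blank, has pushed it under the bridge (blank's origin past x = 20 mm in the jig) (x of blank in the frame of jig above 0.02 m and contact force between stick and blank above 0.1 N), for 0.04 s.
At the end, for the whole second after the job is handed in: The blank lies flat and still in the channel beyond the bridge, its front within 10 mm of the end stop; the push stick is released and at rest on the bench (upright or on its side), touching neither the jig, the blank nor the sanding block (x of blank in the frame of jig between 0.0725 and 0.0865 m and y of blank in the frame of jig between -0.008 and 0.008 m and z of blank in the frame of jig below 0.016 m and angle between blank's own z axis and vertical below 0.17 rad and linear speed of each of blank, stick below 0.02 m/s and height (world z) of stick_grip below 0.062 m and contact force between stick and jig below 0.05 N and contact force between stick and blank below 0.05 N and contact force between stick and sander below 0.05 N).
It fails at once if the gripper or arm touches the blank (contact force between any of the fingers, the arm and blank above 0.5 N).
It fails at once if the sanding block is moved more than 30 mm (distance of sander_grip from where it was at the start of the episode above 0.03 m).
It also fails if it takes over 53 s, if anything falls off the work surface, if the arm or the gripper's body presses on something with over 40 N, if the wrist force passes 120 N, or if a joint passes its speed limit or range.

## Working session

There is one attempt and no reset: what is moved stays moved. The work goes in short steps, each a Python script; the robot and the scene stay as the last script left them, time stands still between calls to the robot, and variables do not carry over. Pictures are saved under pics/ and viewed, and the job is handed in when it is done.

```bash
ls; mkdir -p pics; python3 - <<'E'
from rig import cams,telemetry
import cv2
for n in("top","side"):
    d=cams.read_camera(n); cv2.imwrite(f"pics/{n}0.png",d["pixels"][:,:,::-1]); print(n,d["K"].tolist(),d["cam_to_world"].round(4).tolist())
print(telemetry.current_clock())
E
```

```text
pics
top [[491.5800482366985, 0.0, 324.27392710946754], [0.0, 491.5800482366985, 242.4791655541462], [0.0, 0.0, 1.0]] [[0.0073, -0.9812, 0.1929, 0.4215], [-0.9996, -0.0021, 0.0268, 0.1027], [-0.0259, -0.193, -0.9809, 0.8199], [0.0, 0.0, 0.0, 1.0]]
side [[468.62645751975884, 0.0, 320.41432817011537], [0.0, 468.62645751975884, 240.17752794828158], [0.0, 0.0, 1.0]] [[0.9994, -0.0262, 0.0229, 0.5261], [-0.0345, -0.6591, 0.7513, -0.5458], [-0.0046, -0.7516, -0.6596, 0.6253], [0.0, 0.0, 0.0, 1.0]]
0.1
```

View pics/top0.png

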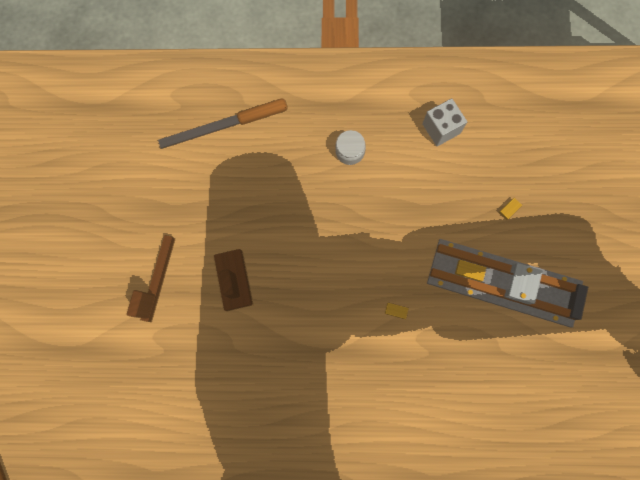

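View pics/side0.png

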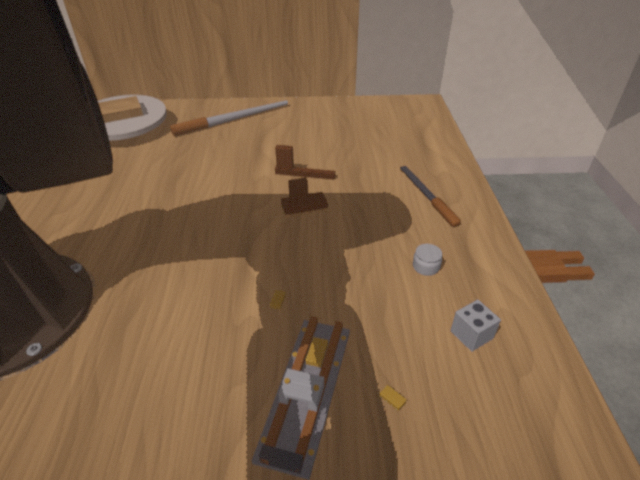

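```bash
python3 - <<'E'
import cv2
a=cv2.imread("pics/top0.png");b=cv2.imread("pics/side0.png")
cv2.imwrite("pics/c1.png",cv2.resize(a[190:340,380:600],None,fx=3.6,fy=3.6,interpolation=cv2.INTER_CUBIC))
cv2.imwrite("pics/c2.png",cv2.resize(a[220:335,110:270],None,fx=5,fy=5,interpolation=cv2.INTER_CUBIC))
cv2.imwrite("pics/c3.png",cv2.resize(b[130:230,260:350],None,fx=6,fy=6,interpolation=cv2.INTER_CUBIC))
cv2.imwrite("pics/c4.png",cv2.resize(b[280:480,230:420],None,fx=3,fy=3,interpolation=cv2.INTER_CUBIC))
E
```

```text
(no output)
```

View pics/c1.png

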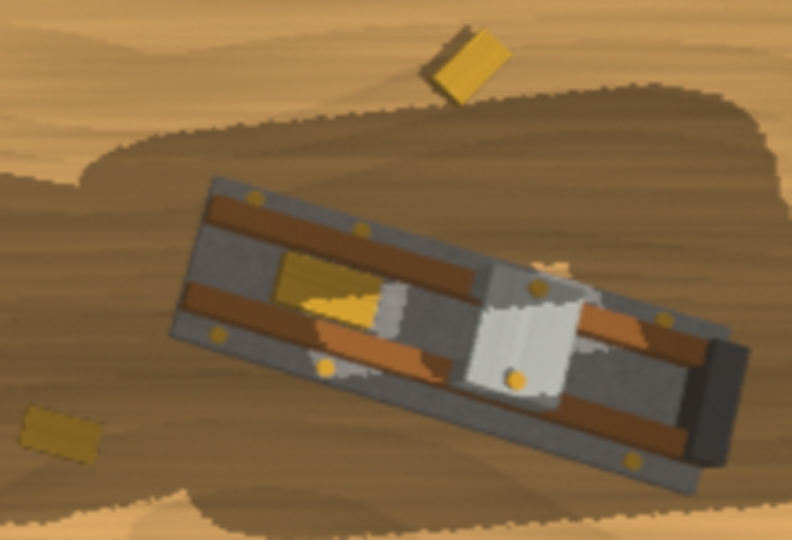

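View pics/c2.png

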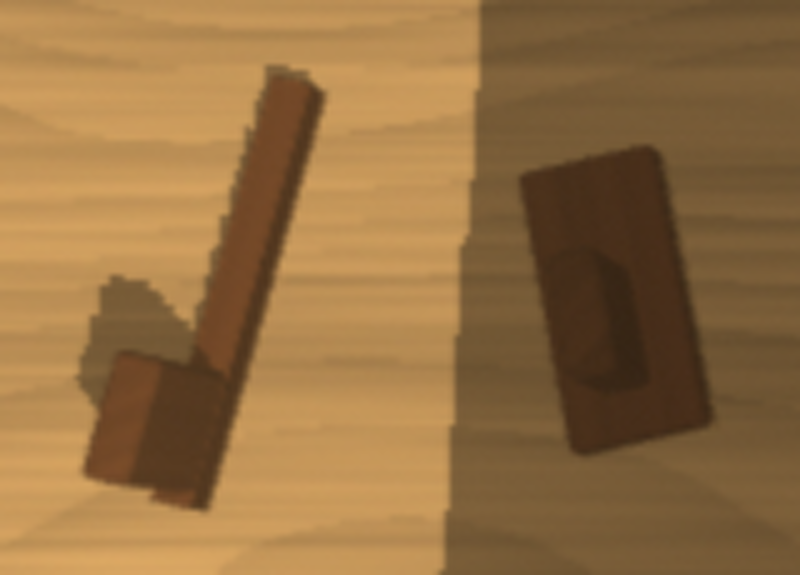

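View pics/c3.png

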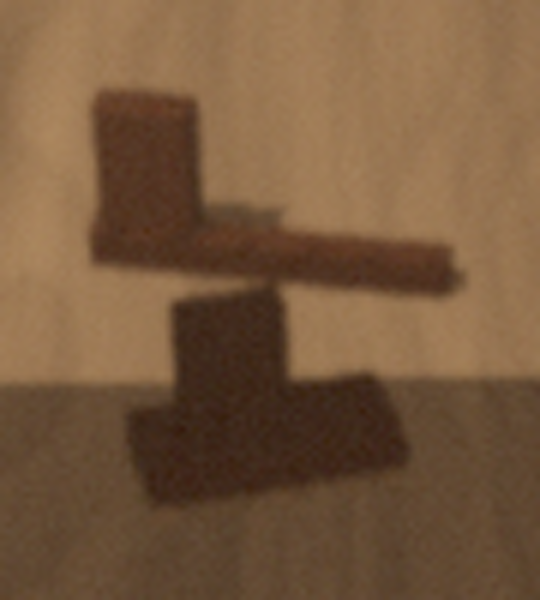

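View pics/c4.png

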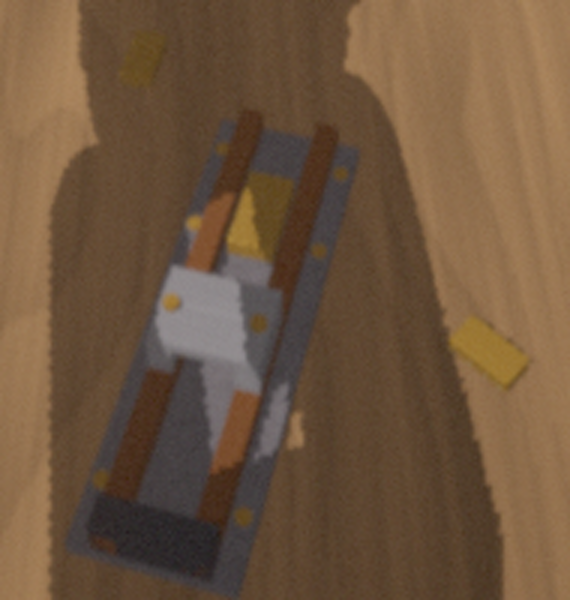

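The blank is the bar lying in the channel at top (470,270). The look-alikes at (510,208) and (397,311) lie outside the jig and are smaller. The stick is at top (150,280), narrow with its grip at the rear, and the broad sander is at (233,280). The feed direction runs right in the top image, with the dark end stop at (578,303).

```bash
cat > h.py <<'E'
import numpy as np, cv2
from scipy.optimize import least_squares
TK=np.array([[491.58,0,324.274],[0,491.58,242.479],[0,0,1]]);SK=np.array([[468.626,0,320.414],[0,468.626,240.178],[0,0,1]])
def crop(c,u,v,s,ox,oy): return (c,(u+.5)/s-.5+ox,(v+.5)/s-.5+oy)
def proj(d,p):
    T=np.linalg.inv(d["cam_to_world"]); q=T[:3,:3]@p+T[:3,3]; q=d["K"]@q; return q[:2]/q[2]
def ray(d,u,v,z):
    M=d["cam_to_world"]; r=M[:3,:3]@np.linalg.solve(d["K"],[u,v,1]); o=M[:3,3]; return o+r*(z-o[2])/r[2]
def fit(cams,obs,x0):
    # obs: list (local xyz mm, (cam,u,v)); pose x,y,yaw, z=0 ref
    def f(x):
        c,s=np.cos(x[2]),np.sin(x[2]); R=np.array([[c,-s,0],[s,c,0],[0,0,1]])
        return np.concatenate([proj(cams[o[0]],R@(np.array(l)/1000)+[x[0],x[1],0])-o[1:] for l,o in obs])
    r=least_squares(f,x0,loss="soft_l1"); return r.x,r.fun.reshape(-1,2)
E
python3 - <<'E'
from h import *
from rig import cams
C={n:cams.read_camera(n) for n in("top","side")}
t1=lambda u,v:crop("top",u,v,3.6,380,190)
t2=lambda u,v:crop("top",u,v,5,110,220)
s3=lambda u,v:crop("side",u,v,6,260,130)
s4=lambda u,v:crop("side",u,v,3,230,280)
jig=[((-120,39,10),t1(215,178)),((-120,-39,10),t1(172,336)),((120,-39,10),t1(694,494)),((120,39,10),t1(730,328)),
((-120,39,10),s4(358,150)),((-120,-39,10),s4(225,120)),((120,-39,10),s4(65,550)),((120,39,10),s4(240,597))]
st=[((120,7,18),t2(270,75)),((120,-7,0),t2(325,95)),((20,8,75),t2(120,350)),((20,-8,75),t2(165,360)),((-20,-8,75),t2(130,485)),((-20,8,75),t2(85,475)),((-25,-7,0),t2(208,510)),
((-20,-8,75),s3(97,102)),((20,-8,75),s3(197,103)),((120,-7,18),s3(452,250)),((120,-7,0),s3(450,295)),((-25,-7,0),s3(92,262))]
sa=[((59.5,23,20),t2(522,175)),((59.5,-23,20),t2(655,147)),((-35.5,-23,20),t2(708,428)),((-35.5,23,20),t2(578,452)),((-35.5,-23,0),s3(155,505)),((59.5,-23,0),s3(408,465))]
bl=[((-22.5,12,22),t1(287,250)),((-22.5,-12,22),t1(273,300)),((22.5,12,22),t1(382,278)),((22.5,-12,22),t1(372,330)),((-22.5,12,22),s4(295,178)),((-22.5,-12,22),s4(250,173)),((22.5,-12,22),s4(227,248)),((22.5,12,22),s4(272,258))]
for n,o,x0 in(("jig",jig,[.4,-.25,-1.7]),("stick",st,[.4,.4,1.3]),("sander",sa,[.4,.3,1.7]),("blank",bl,[.4,-.2,-1.7])):
    x0[2]-=0
    best=min((fit(C,o,[x0[0],x0[1],a]) for a in(x0[2],x0[2]-.3-np.pi/2*(n!="jig" and n!="blank"),0)),key=lambda r:(r[1]**2).sum())
    x,r=best; print(n,x[:2].round(4),np.degrees(x[2]).round(2)); print(r.round(1).tolist())
    if n=="jig": J=x
c,s=np.cos(J[2]),np.sin(J[2]); b=x[:2]-J[:2]; print("blank in jig",c*b[0]+s*b[1],-s*b[0]+c*b[1])
E
```

```text
jig [ 0.5155 -0.172 ] -106.79
[[0.4, -0.3], [0.3, 0.3], [0.8, 0.2], [0.6, -0.1], [0.6, -0.0], [-0.9, 0.5], [0.3, -1.6], [-0.1, -1.3]]
stick [0.4734 0.4124] -11.28
[[-0.4, -0.2], [0.1, -0.4], [-1.1, -0.5], [-0.1, -0.4], [-0.2, 0.5], [-1.3, 0.3], [0.9, 0.3], [-0.6, 0.9], [-0.3, 2.1], [0.1, 2.1], [0.3, 1.0], [0.4, 1.3]]
sander [0.5048 0.2726] 12.86
[[-0.4, 0.1], [0.1, -0.3], [0.2, -0.4], [-1.6, 1.0], [-0.1, 4.0], [0.5, 3.5]]
blank [ 0.5329 -0.1146] -106.3
[[0.1, 0.3], [0.5, 0.5], [0.8, 0.3], [0.2, -0.0], [0.0, 0.9], [0.2, -0.5], [0.2, -1.9], [0.6, -1.9]]
blank in jig -0.059900586576947315 0.00013377230231700551
```

```bash
python3 - <<'E'
from h import *
from rig import *
for psi in(78.7,-101.3):
    for p,y in(((.4734,.4124,.2),psi),((.579,.0386,.2),psi-95.5),((.533,-.1146,.046),psi-95.5)):
        y=(y+180)%360-180
        q=kinematics.solve_ik(list(p),[180,0,y]); print(psi,p,y,None if q is None else np.round(q,1))
E
```

```text
78.7 (0.4734, 0.4124, 0.2) 78.69999999999999 [ 38.3  25.7  94.5  -0.   59.8 -40.4]
78.7 (0.579, 0.0386, 0.2) -16.80000000000001 [  0.8  21.9 100.8  -0.   57.3  17.6]
78.7 (0.533, -0.1146, 0.046) -16.80000000000001 [-15.3  31.1 112.8  -0.   36.1   1.5]
-101.3 (0.4734, 0.4124, 0.2) -101.3 [ 38.3  25.7  94.5   0.   59.8 139.6]
-101.3 (0.579, 0.0386, 0.2) 163.2 [   0.8   21.9  100.8    0.    57.3 -162.4]
-101.3 (0.533, -0.1146, 0.046) 163.2 None
```

```bash
python3 - <<'E'
from h import *
from rig import *
o=[180,0,78.7]
robot.goto([.4734,.4124,.2],o)
robot.move_straight([.4734,.4124,.11],rate=.2)
robot.move_straight([.4734,.4124,.035],rate=.1,f_stop=8)
print(telemetry.current_position(),telemetry.current_wrist_force())
effector.command_gripper(0.0,grasp_force=70)
print(telemetry.current_finger_gap())
robot.move_straight([.4734,.4124,.13],rate=.15)
for n in("top","side"):
    d=cams.read_camera(n); cv2.imwrite(f"pics/{n}1.png",d["pixels"][:,:,::-1])
print(telemetry.current_clock(),telemetry.current_finger_gap(),telemetry.current_wrist_force())
a=cv2.imread("pics/top1.png")[150:400,60:300];b=cv2.imread("pics/side1.png")[80:280,230:420]
cv2.imwrite("pics/d1.png",np.hstack([cv2.resize(a,(400,416)),cv2.resize(b,(395,416))]))
E
```

```text
[0.47379598 0.41270307 0.03555303] [ 0.01291122 -0.18705843  0.58799874]
0.15927615576317208
6.8083 0.15725295914804685 [ 0.12488711  0.2066213  -0.84795058]
```

View pics/d1.png

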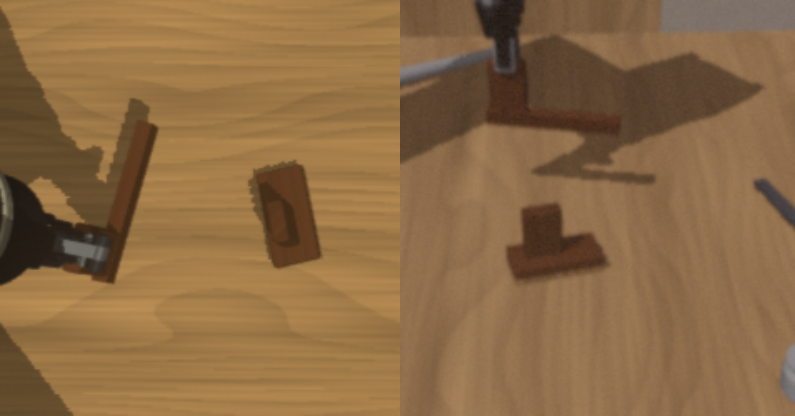

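The stick is gripped and hanging level. The sander hasn't moved. Next I'll go above the entry and check the alignment.

```bash
cat >> h.py <<'E'
J=np.array([.5155,-.172]);JY=np.radians(-106.79)
def jw(x,y,z):
    c,s=np.cos(JY),np.sin(JY); return [J[0]+c*x-s*y,J[1]+s*x+c*y,z]
JO=[180,0,-16.79]
E
python3 - <<'E'
from h import *
from rig import *
robot.goto(jw(-.225,0,.13),JO)
robot.move_straight(jw(-.225,0,.055),rate=.15)
print(telemetry.current_position(),jw(-.225,0,.055),telemetry.current_clock())
for n in("top","side"):
    d=cams.read_camera(n); im=d["pixels"][:,:,::-1].copy(); cv2.imwrite(f"pics/{n}2.png",im)
    # predicted nose top corners, sole height .020
    for yy in(-.007,.007): print(n,proj(d,np.array(jw(-.105,yy,.0195+.018))).round(1))
a=cv2.imread("pics/top2.png")[200:340,300:600];b=cv2.imread("pics/side2.png")[250:480,230:400]
cv2.imwrite("pics/e1.png",cv2.resize(a,None,fx=2.6,fy=2.6,interpolation=2));cv2.imwrite("pics/e2.png",cv2.resize(b,None,fx=2.6,fy=2.6,interpolation=2))
E
```

```text
[0.58082621 0.0438209  0.05538619] [np.float64(0.5804945594734433), np.float64(0.04340823391609952), 0.055] 8.8917
top [445.2 265. ]
top [447.4 256.7]
side [320.  320.3]
side [328.5 322.1]
```

View pics/e1.png

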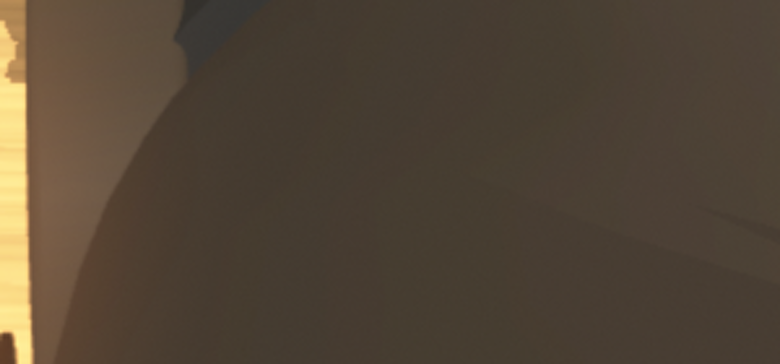

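View pics/e2.png

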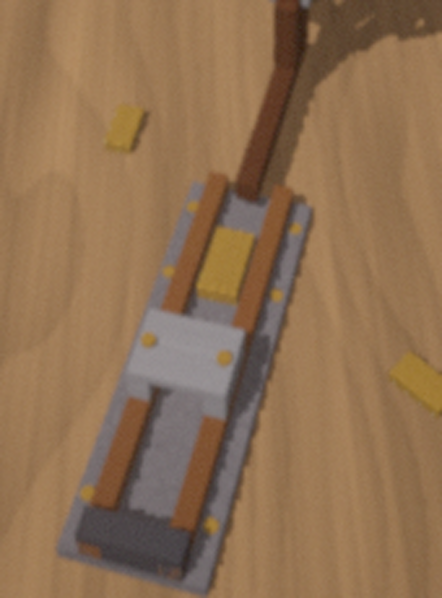

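```bash
python3 - <<'E'
from h import *
from rig import *
print(robot.move_straight(jw(-.225,0,.048),rate=.05,f_stop=6))
print(robot.move_straight(jw(-.19,0,.048),rate=.04,f_stop=6),telemetry.current_position(),telemetry.current_wrist_force(),telemetry.current_clock())
d=cams.read_camera("side"); cv2.imwrite("pics/side3.png",cv2.resize(d["pixels"][250:480,230:400,::-1],None,fx=2.6,fy=2.6,interpolation=2))
E
```

```text
False
False [0.57042229 0.0099976  0.04798209] [-0.15918236  0.18958003 -1.0210506 ] 10.3083
```

View pics/side3.png

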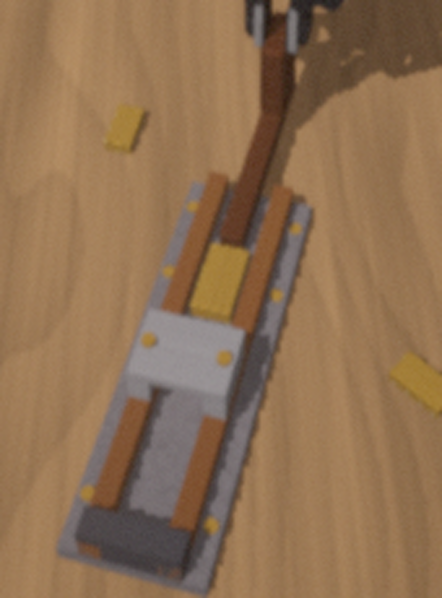

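The nose is in contact behind the blank and centred in the channel. I'll push to the stop.

```bash
python3 - <<'E'
from h import *
from rig import *
print(robot.move_straight(jw(-.08,0,.048),rate=.04,f_stop=8),telemetry.current_wrist_force())
print(robot.move_straight(jw(-.052,0,.048),rate=.02,f_stop=4))
p=np.array(telemetry.current_position());c,s=np.cos(JY),np.sin(JY);b=p[:2]-J
print(p,"jig x,y",c*b[0]+s*b[1],-s*b[0]+c*b[1],telemetry.current_wrist_force(),telemetry.current_clock())
d=cams.read_camera("side"); cv2.imwrite("pics/side4.png",cv2.resize(d["pixels"][250:480,230:400,::-1],None,fx=2.6,fy=2.6,interpolation=2))
E
```

```text
False [ 0.30078876  0.92824956 -0.95633874]
True
[ 0.53291002 -0.11464349  0.04801913] jig x,y -0.05994053682824302 9.956229377120623e-05 [2.26764894 6.27499168 2.80470167] 14.225
```

View pics/side4.png

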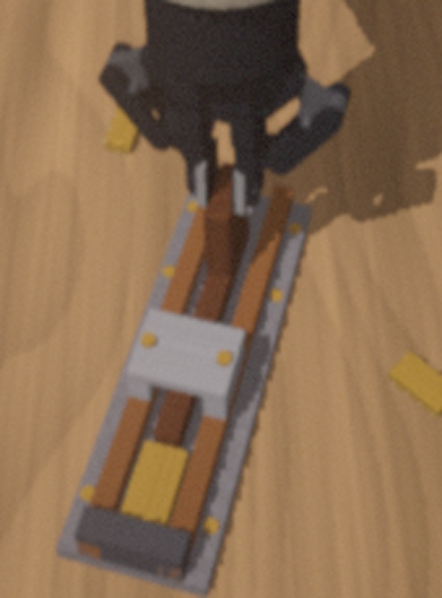

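The blank is at the stop: a 6 N reaction at jig x = -60 mm, as predicted. I'll retract along the channel and put the stick back where it came from.

```bash
python3 - <<'E'
from h import *
from rig import *
robot.move_straight(jw(-.25,0,.048),rate=.12)
robot.move_straight(jw(-.25,0,.14),rate=.15)
o=[180,0,78.7]
robot.goto([.4734,.4124,.13],o)
robot.move_straight([.4734,.4124,.05],rate=.15)
print(robot.move_straight([.4734,.4124,.034],rate=.03,f_stop=3),telemetry.current_position(),telemetry.current_wrist_force())
effector.command_gripper(1.0)
robot.move_straight([.4734,.4124,.2],rate=.12)
robot.goto([.35,.55,.25],o); robot.pause(.5)
print(telemetry.current_clock())
for n in("top","side"):
    d=cams.read_camera(n); cv2.imwrite(f"pics/{n}5.png",d["pixels"][:,:,::-1])
E
```

```text
True [0.47338579 0.41261974 0.0353789 ] [-0.52020371  0.27086355  7.16761328]
22.825
```

View pics/top5.png

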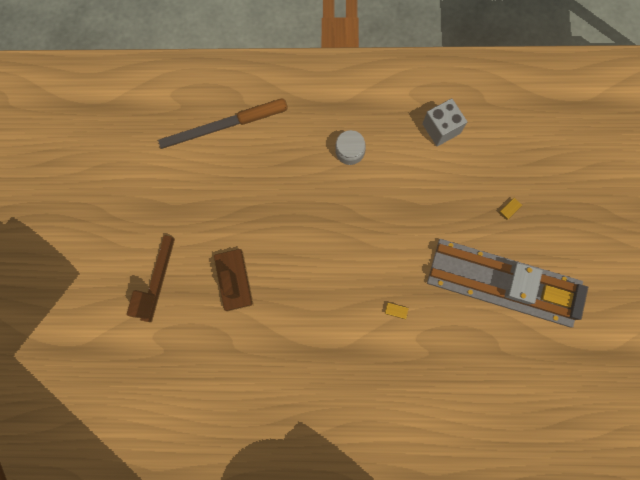

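View pics/side5.png

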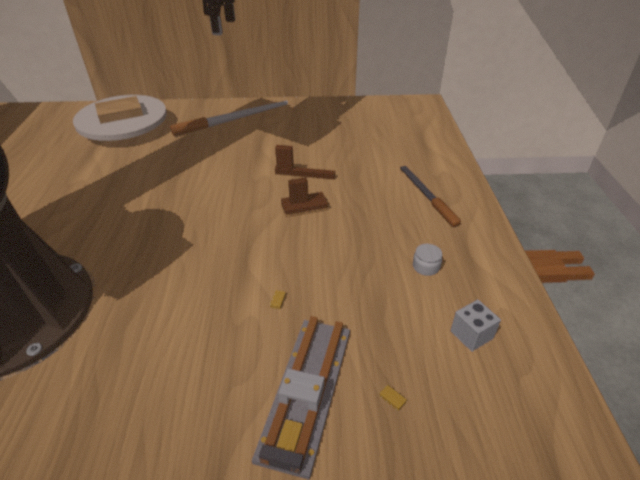

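The stick stands at its old place (150,280 top) and the sander is unmoved (233,280). The blank is next to the stop at (558,296). I'll measure it once before handing in.

```bash
python3 - <<'E'
from h import *
from rig import *
d=cams.read_camera("top");im=d["pixels"]
h=cv2.cvtColor(im,cv2.COLOR_RGB2HSV); m=cv2.inRange(h,(20,150,120),(32,255,255))
n,l,st,ce=cv2.connectedComponentsWithStats(m)
for i in range(1,n):
    if st[i,4]>60:
        p=ray(d,*ce[i],.022)[:2]-J;c,s=np.cos(JY),np.sin(JY);print(st[i,4],ce[i].round(1),(c*p[0]+s*p[1]).round(4),(-s*p[0]+c*p[1]).round(4))
cv2.imwrite("pics/f.png",cv2.resize(im[240:330,490:600,::-1],None,fx=6,fy=6,interpolation=2))
E
```

```text
223 [510.6 208. ] -0.0231 0.1204
373 [556.5 295.5] 0.0793 0.0002
245 [396.2 310.3] -0.1588 -0.0978
```

View pics/f.png

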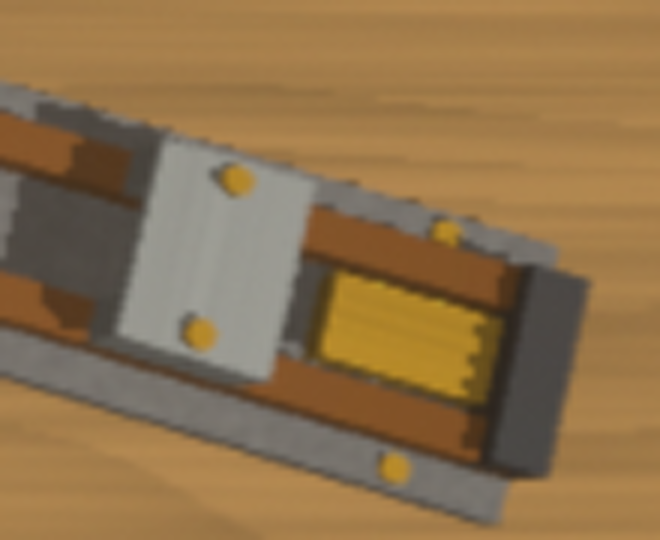

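```bash
python3 -c "
from rig import robot
robot.sign_off()"
```

```text
the job is handed in; nothing more can be done
```

I picked up the push stick and pushed the blank under the bridge to the end stop. I then drew the stick back out and stood it on the bench where it came from. The job was handed in at about 23 s.

- **Blank:** the push ended with a wrist force of about 6 N and the grip at jig x = -59.9 mm, against a predicted -60 mm. The last picture shows it lying flat against the stop. Its colour-blob centre came out at x = 79 mm and y = 0 mm, a few mm short of the 82.5 mm expected. I put that down to the stop's shadow hiding the front end and the visible rear face; it is within the allowed range.
- **Stick and sanding block:** the stick stands released and clear of the jig, the blank and the sanding block. The sanding block looks unmoved.
- **Checks that disagreed:** in the first pose fits, the side camera was off by about 2 px on the stick and up to 4 px on the sanding block. The grasp and the placing were not affected. The arm blocked the top camera at the channel entry, so I checked alignment there with the side camera only.

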